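# Fetch the core insert for inspection

## Robot

A 7-joint arm with a two-finger parallel gripper is mounted at the origin on the work surface. World frame = base frame: x ahead of the robot, y to its left, z up, the work surface at z = 0. Lengths are in m, angles in rad, forces in N, time in s.
With the tool pointing down it reaches from about 0.4 to 0.85 m from the base axis. Payload 10.4 kg.
Tool frame: the origin (TCP) lies at the very end of the fingers, on their centre line; the grasp point (between the pads) lies 19 mm behind it; z points along the fingers, y is the line along which they close (so a half turn about z gives the same grasp; the last joint's range is limited). The gripper opens to 85 mm and grips with 20 to 120 N. Pads are 22 mm wide; open, the fingers measure 114 mm over their backs; the gripper's body (76 mm by 85 mm) begins 54 mm behind the grasp point. The pads swing forward as they close: fully open they stand 13 mm farther back than shut.
Start: joints at [-1.29, 0.332, -0.065, 1.46, 0.022, 1.35, -0.088], TCP at [0.187, 0.596, 0.231] pointing down, gripper open.
Joint ranges: [-2.6, 2.6], [-0.5, 2.12], [-1.47, 1.34], [0.16, 2.42], [-1.27, 4.41], [0.06, 2.06], [-2.6, 2.6]. Speed limits (rad/s): [2.22, 2.22, 2.79, 2.79, 3.14, 3.14, 3.14].

## Interface

Orientations are given as a unit quaternion [x, y, z, w].
In Python, from workcell import * gives the robot as it stands.
- The arm moves only by the tool step_arm, never from a script. Its argument "commands" is one flat list of numbers, 7 for each row, row after row: the finger opening in mm, from 0 to 85.4, then the shift along the world's x, y, z as a fraction of full scale, then the turn, a rotation vector about the world's x, y, z as a fraction of full scale. A call has exactly 10 rows; each row is the pose to reach, as a shift and turn from the pose commanded when the call began, turning the shorter way round; what a row does not reach only later rows make up. Full scale, the value 1, is 0.6 m for a shift and pi rad for a turn. A row lasts 1/8 s, in which the tool goes at most 62.5 mm and 10.7 degrees, less where a joint would pass 70% of its speed; a pose out of reach is approached as far as the arm can. A call with a number of a shift or a turn outside -1 to 1 is refused whole. A call with a gripper value outside its range is refused whole. The fingers move at their own pace and stop on an object; "squeeze" is the grip in N (left out, the last holds). Time passes only in rows, so rows that repeat a pose let the fingers close, or fill a call up. It gives the time, the measured TCP pose, the force, the opening and the grip force at its end, in the units of the state.
- get_obs(): the state, without advancing time (a new reading comes with each control period).
- camera(name): name is "side" or "top" or "wrist"; returns the picture (480x640x3 uint8, red, green, blue); there is no depth.
- camera_params(name): a dict with "mtx" (3x3 intrinsics, pixels), "dist" ([k1, k2, p1, p2, k3] as OpenCV has them; the pictures are not rectified), "extrinsics" (4x4, takes a point from world to camera coordinates); the wrist camera has in their place "tool_from_camera" (4x4, takes a point from camera to tool coordinates, whose origin is the TCP and whose axes are the flange's). Camera axes: x right, y down, z forward; pixel columns grow to the right and rows downward; lengths in m; the calibration is good to about 2 mm. A picture is of the moment at which its call begins: read the wrist's pose just before it. camera_params takes no time and is no camera call.
- hand_in(): hands the job in; it is judged then, once.
The state is a dict: "clock": time; "joint_pos": joint angles; "joint_velocities": joint speeds; "tau": joint torques, N m; "position": TCP position; "ee_rot": TCP orientation; "ft_force": force on the tool from outside, world axes, zero at the start; "torque": the same for the moment, N m; "grip_width": opening from 0.0 (shut) to 1.0 (fully open); "grasp_force": force on a finger pad.
Only numpy, scipy, OpenCV 4.12 (cv2) and the standard library are available. Lean on these libraries where they do the work, as an engineer would, in place of code of your own. Each camera call takes 0.05 s, during which the arm holds its last target. There are 200 camera calls.

## Task

On the plywood board a low steel core insert is hemmed in by three taller parts: a bush, a square riser and a stepped guide pin. First stand all three on the black rubber mat, then fetch the insert and set it gently (not dropped), upright, on the middle of the round steel disc of the inspection plate, and only then put each tall part back upright exactly where it stood on the board. Do not shift the small collar on the board or the brass block on the plate.

Things in the scene. Friction and masses are not known exactly. Their poses are not given: they have to be found in the camera images.
- bush_mid (a point): Guide bush: plain steel tube standing upright, 42 mm outside diameter, 24 mm bore open at the top, 100 mm tall, 0.5 to 0.75 kg. The point is its centre, half-way up (50 mm above its foot); z points up along its axis. It stands in one of the three squares outlined on the board.
- riser_mid (a point): Riser block: square aluminium block standing upright, 42 x 42 mm, 96 mm tall, four small dark tapped holes in its top, 0.35 to 0.55 kg. The point is its centre, half-way up (48 mm above its foot); x and y are square to its side faces, z up. It stands in one of the three squares outlined on the board.
- pin_mid (a point): Guide pin: stepped round steel pin standing upright, foot 44 mm in diameter and 40 mm tall, above it a stem 26 mm in diameter, 104 mm tall in all (the top 6 mm taper), 0.45 to 0.65 kg. The point is its centre, half-way up (52 mm above its foot, on the stem); z points up along its axis. It stands in one of the three squares outlined on the board.
- insert_mid (a point): Core insert, the thing to fetch: low steel block 44 mm (its x) by 34 mm (its y) and 42 mm tall, with a 32 x 18 x 10 mm oval boss on top (52 mm in all), about 0.4 kg. The point is its centre, half-way up the 52 mm (26 mm above its foot); z up. It stands upright on the board between the three tall parts, with gaps of about 12 to 18 mm to them.
- board: Plywood staging board, fixed, 180 mm (x) by 200 mm (y), 6 mm thick, with a 12 mm high strip along its +x edge. Origin at the centre of its underside. In its frame the three outlined squares (51 mm) are centred at x,y = (-36, 0), (20, 56) and (20, -56) mm and the insert starts at (20, 0); each tall part starts within 2 mm of the centre of a square, which part in which square differs each time. The riser's side faces are square to the board within 0.06 rad.
- mat: Black rubber mat, fixed, 260 mm (x) by 150 mm (y), 4 mm thick: the side area for the three tall parts, each with its centre over the mat. Origin at the centre of its underside. It lies to the left or to the right of the board.
- plate: Inspection plate, fixed on the other side of the board: dark steel plate 150 x 150 mm, 20 mm thick, with a round steel disc 70 mm in diameter in its middle that stands 6 mm proud, so the disc's top is 26 mm above the table. Origin at the centre of its underside, below the disc's centre.
- collar: Small steel collar lying flat on the board, near its front (-x) left (+y) corner: 28 mm outside diameter, 10 mm high. Leave it alone. Origin at the centre of its underside.
- parallel: Small brass block lying on the inspection plate near its -x, -y corner, 40 x 12 mm, 16 mm high. Leave it alone. Origin at the centre of its underside, long side along its x.
There are look-alikes about, which are no part of the job. What is shaped like the part that bears pin_mid but blue is not meant.

How it is judged:
On the way, in this order (a step that is already met when the one before it is completed fails the run):
1. all three tall parts stand on the mat while the insert has not left its place (x of bush_mid in the frame of mat between -0.13 and 0.13 m and y of bush_mid in the frame of mat between -0.075 and 0.075 m and z of bush_mid in the frame of mat between 0.046 and 0.062 m and angle between each of bush_mid, riser_mid, pin_mid's own z axis and vertical below 0.1 rad and x of riser_mid in the frame of mat between -0.13 and 0.13 m and y of riser_mid in the frame of mat between -0.075 and 0.075 m and z of riser_mid in the frame of mat between 0.044 and 0.06 m and x of pin_mid in the frame of mat between -0.13 and 0.13 m and y of pin_mid in the frame of mat between -0.075 and 0.075 m and z of pin_mid in the frame of mat between 0.048 and 0.064 m and distance of insert_mid from where it was at the start of the episode below 0.03 m), for 0.2 s.
2. the insert stands on the disc while the three tall parts still stand on the mat (x of bush_mid in the frame of mat between -0.13 and 0.13 m and y of bush_mid in the frame of mat between -0.075 and 0.075 m and z of bush_mid in the frame of mat between 0.046 and 0.062 m and angle between each of bush_mid, riser_mid, pin_mid, insert_mid's own z axis and vertical below 0.1 rad and x of riser_mid in the frame of mat between -0.13 and 0.13 m and y of riser_mid in the frame of mat between -0.075 and 0.075 m and z of riser_mid in the frame of mat between 0.044 and 0.06 m and x of pin_mid in the frame of mat between -0.13 and 0.13 m and y of pin_mid in the frame of mat between -0.075 and 0.075 m and z of pin_mid in the frame of mat between 0.048 and 0.064 m and horizontal distance between insert_mid and plate below 0.012 m and z of insert_mid in the frame of plate between 0.046 and 0.058 m), for 0.2 s.
At the end, for the whole second after the job is handed in: The insert stands upright on the disc, its centre within 12 mm of the disc's centre; each tall part stands upright (within 0.1 rad) with its centre within 13 mm of where it was at the start; everything is at rest and released (horizontal distance between insert_mid and plate below 0.012 m and z of insert_mid in the frame of plate between 0.046 and 0.058 m and angle between each of insert_mid, bush_mid, riser_mid, pin_mid's own z axis and vertical below 0.1 rad and distance of each of bush_mid, riser_mid, pin_mid from where it was at the start of the episode below 0.013 m and linear speed of each of bush, riser, pin, insert below 0.02 m/s); the robot touches nothing.
It fails at once if a tall part or the insert was tipped over (angle between any of bush_mid, riser_mid, pin_mid, insert_mid's own z axis and vertical above 0.6 rad).
It fails at once if the insert was dropped onto the disc (horizontal distance between insert_mid and plate below 0.04 m and z of insert_mid in the frame of plate below 0.075 m and linear speed of insert above 0.5 m/s).
It fails at once if the collar or the brass block was shifted by more than 20 mm (distance of any of collar, parallel from where it was at the start of the episode above 0.02 m).
It also fails if it takes over 144 s, if anything falls off the work surface, if the arm or the gripper's body presses on something with over 40 N, if the wrist force passes 120 N, or if a joint passes its speed limit or range.

## Working session

There is one attempt and no reset: what is moved stays moved. The work goes in short steps, Python scripts to look and compute and a tool call to move; the robot and the scene stay as the last step left them, time stands still between calls to the robot, and variables do not carry over. Pictures are saved under pics/ and viewed, at most 14 in all, crops included, and the job is handed in when it is done.

Besides the shell and the picture viewer there is one more tool, called after "Call:" as name(argument=value, ...) on one line, values as JSON. step_arm: Moves the arm, as the interface text tells. Its arguments: {"type":"object","properties":{"commands":{"type":"array","items":{"type":"number"}},"squeeze":{"type":"number"}},"required":["commands"]}

```bash
ls; mkdir -p pics
python3 - <<'E'
from workcell import *
import cv2
o=get_obs(); print(o)
for n in("top","side"):
    p=camera_params(n); print(n,p)
    cv2.imwrite(f"pics/{n}0.png",camera(n)[:,:,::-1])
print(camera_params("wrist"))
E
```

```text
pics
{'clock': 0.0, 'joint_pos': array([-1.28958865,  0.33287349, -0.06473445,  1.46096364,  0.0215878 ,
        1.34986556, -0.08852411]), 'joint_velocities': array([-9.01898130e-05, -1.24800870e-03,  2.71028177e-04,  1.11944659e-03,
        3.03016022e-03,  1.54452528e-03, -6.90321481e-04]), 'tau': array([-1.57553668e-04, -6.25459170e+01,  4.88416920e-02, -3.91602981e+01,
        1.62283442e-02,  1.01063296e-02,  2.80308385e-06]), 'position': array([0.18684126, 0.59602537, 0.23050433]), 'ee_rot': array([ 1.51306823e-01,  9.88486593e-01, -7.02212124e-04, -8.62076073e-05]), 'ft_force': array([ 0.07325976, -0.76040127,  0.62984944]), 'torque': array([-0.01463047, -0.04716933, -0.03949761]), 'grasp_force': 0.0, 'grip_width': 0.9984921924572605}
top {'mtx': array([[529.00660405,   0.        , 325.35948153],
       [  0.        , 529.00660405, 240.15025376],
       [  0.        ,   0.        ,   1.        ]]), 'dist': array([-0.10768208,  0.        ,  0.        ,  0.        ,  0.        ]), 'extrinsics': array([[-0.00898318, -0.99937829, -0.03409298, -0.00702436],
       [-0.99680448,  0
[... 573 characters left out ...]
7375217, -0.59369302,  0.80055837],
       [ 0.        ,  0.        ,  0.        ,  1.        ]])}
{'mtx': array([[346.31097838,   0.        , 315.75627119],
       [  0.        , 346.31097838, 231.48825513],
       [  0.        ,   0.        ,   1.        ]]), 'dist': array([0.01490107, 0.        , 0.        , 0.        , 0.        ]), 'tool_from_camera': array([[-1.14237727e-03, -9.59629419e-01, -2.81265130e-01,
         7.14457322e-02],
       [ 9.99999251e-01, -1.21981663e-03,  1.00245309e-04,
         7.25440146e-04],
       [-4.39290231e-04, -2.81264805e-01,  9.59630094e-01,
        -1.43532839e-01],
       [ 0.00000000e+00,  0.00000000e+00,  0.00000000e+00,
         1.00000000e+00]])}
```

View pics/top0.png

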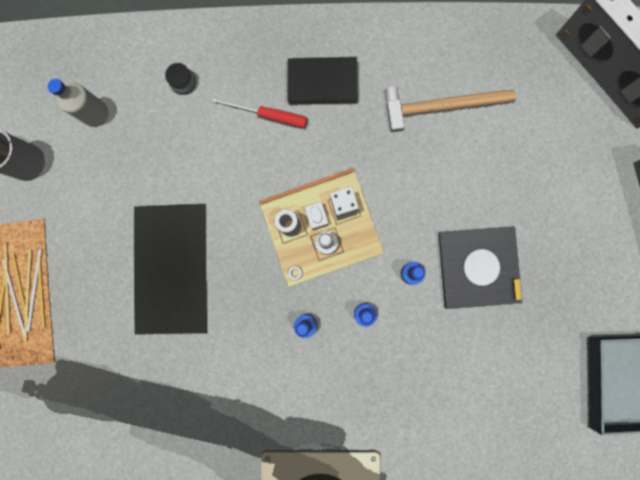

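View pics/side0.png

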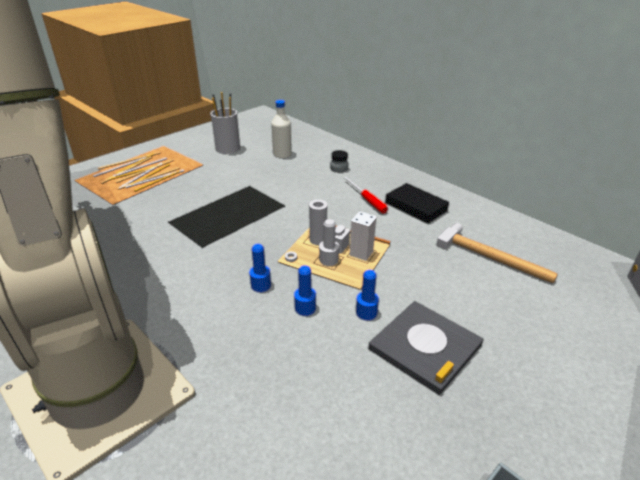

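```bash
cat > h.py <<'E'
from workcell import *
import cv2, numpy as np
from scipy.spatial.transform import Rotation as R
def ray(n,uv,z,T=None):
    "pixels -> world points at height z"
    p=camera_params(n)
    q=cv2.undistortPoints(np.float64(uv).reshape(-1,1,2),p["mtx"],p["dist"]).reshape(-1,2)
    d=np.c_[q,np.ones(len(q))]
    if n=="wrist":
        o=get_obs() if T is None else T
        r=R.from_quat(o["ee_rot"]).as_matrix(); W=np.eye(4); W[:3,:3]=r; W[:3,3]=o["position"]
        W=W@p["tool_from_camera"]
    else: W=np.linalg.inv(p["extrinsics"])
    d=d@W[:3,:3].T; c=W[:3,3]
    z=np.broadcast_to(z,len(q))
    return c+d*((z-c[2])/d[:,2])[:,None]
def yaw(o): # closing axis (tool y) heading in deg
    y=R.from_quat(o["ee_rot"]).as_matrix()[:,1]; return np.degrees(np.arctan2(y[1],y[0]))
E
python3 - <<'E'
from h import *
im=cv2.imread("pics/top0.png")
a=cv2.resize(im[160:295,250:395],None,fx=4,fy=4,interpolation=cv2.INTER_CUBIC)
b=cv2.resize(im[215:320,430:530],None,fx=2,fy=2,interpolation=cv2.INTER_CUBIC)
out=np.zeros((540,790,3),np.uint8); out[:540,:580]=a; out[:210,585:785]=b
cv2.imwrite("pics/crop0.png",out)
print("mat",ray("top",[[134,206],[206,204],[207,333],[134,333]],.004).round(4))
hsv=cv2.cvtColor(im[215:320,430:530],cv2.COLOR_BGR2HSV)
m=(hsv[...,2]>170).astype(np.uint8)&(hsv[...,1]<40)
m[:,:25]=0;m[:,80:]=0;m[:20]=0;m[85:]=0
v,u=np.nonzero(m); print("disc",len(u),u.mean()+430,v.mean()+215,ray("top",[[u.mean()+430,v.mean()+215]],.026))
E
```

```text
mat [[0.6016 0.3778 0.004 ]
 [0.6029 0.2276 0.004 ]
 [0.3457 0.224  0.004 ]
 [0.3449 0.3738 0.004 ]]
disc 992 481.6703629032258 266.9818548387097 [[ 0.47017043 -0.31287826  0.026     ]]
```

View pics/crop0.png

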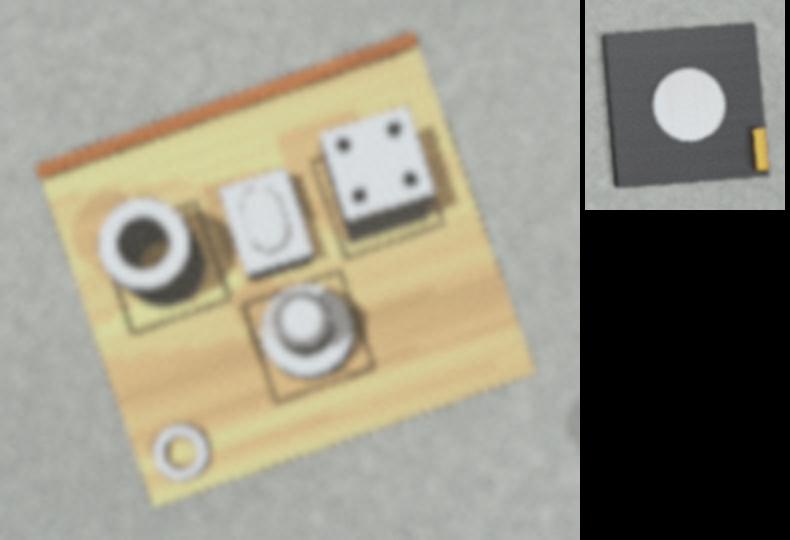

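Run:
```python
from h import *
f=lambda x,y:[x/4+249.6,y/4+159.6]
P={"bush":(145,244,.106),"pin":(304,321,.110),"riser":(377.5,163,.102),"boss":(267,217,.058),"collar":(181,452,.016)}
for k,(x,y,z) in P.items(): print(k,ray("top",[f(x,y)],z).round(4))
c=ray("top",[f(152,506),f(535,374),f(418,45),f(40,174)],[.006,.006,.012,.012]); print(c.round(4))
fl,fr=c[0],c[1]; d=fl-fr; print("w",np.linalg.norm(d)); ey=d/np.linalg.norm(d); ex=np.array([ey[1],-ey[0],0])
print("yaw",np.degrees(np.arctan2(ex[1],ex[0])))
o=(fl+fr)/2+.09*ex
for n,(x,y) in dict(front=(-.036,0),L=(.02,.056),R=(.02,-.056),ins=(.02,0)).items(): print(n,(o+x*ex+y*ey).round(4))
r=ray("top",[f(320,130),f(407,106),f(436,193),f(347,222)],.102)
for i in range(4):
    e=r[(i+1)%4]-r[i]; print(np.linalg.norm(e).round(4),np.degrees(np.arctan2(e[1],e[0])).round(1))
print(yaw(get_obs()))
```

```text
bush [[0.555  0.0551 0.106 ]]
pin [[ 0.5193 -0.0159  0.11  ]]
riser [[ 0.5907 -0.0493  0.102 ]]
boss [[0.5727 0.0028 0.058 ]]
collar [[0.4636 0.0477 0.016 ]]
[[ 0.4374  0.063   0.006 ]
 [ 0.5002 -0.1255  0.006 ]
 [ 0.6634 -0.0703  0.012 ]
 [ 0.6017  0.1175  0.012 ]]
w 0.19867343806101673
yaw 18.429970327364003
front [ 0.5201 -0.0142  0.006 ]
L [0.5555 0.0567 0.006 ]
R [ 0.5909 -0.0496  0.006 ]
ins [0.5732 0.0035 0.006 ]
0.0406 -75.2
0.0416 -162.6
0.042 107.4
0.0435 15.6
72.59527131151494
```

Call:
step_arm(commands=[60, 0.55, -0.98, 0, 0, 0, 0.2, 60, 0.55, -0.98, 0, 0, 0, 0.2, 60, 0.55, -0.98, 0, 0, 0, 0.2, 60, 0.55, -0.98, 0, 0, 0, 0.2, 60, 0.55, -0.98, 0, 0, 0, 0.2, 60, 0.55, -0.98, 0, 0, 0, 0.2, 60, 0.55, -0.98, 0, 0, 0, 0.2, 60, 0.55, -0.98, 0, 0, 0, 0.2, 60, 0.55, -0.98, 0, 0, 0, 0.2, 60, 0.55, -0.98, 0, 0, 0, 0.2], squeeze=50)

```text
clock: 1.35
position: [0.4918, 0.0523, 0.2313]
ee_rot: [-0.162, 0.987, 0.0, 0.0]
ft_force: [0.9, 0.7, 0.2]
grip_width: 0.707
grasp_force: 0.0
```

Call:
step_arm(commands=[60, 0.046, -0.113, 0, 0, 0, 0, 60, 0.046, -0.113, 0, 0, 0, 0, 60, 0.046, -0.113, -0.05, 0, 0, 0, 60, 0.046, -0.113, -0.05, 0, 0, 0, 60, 0.046, -0.113, -0.05, 0, 0, 0, 60, 0.046, -0.113, -0.05, 0, 0, 0, 60, 0.046, -0.113, -0.05, 0, 0, 0, 60, 0.046, -0.113, -0.05, 0, 0, 0, 60, 0.046, -0.113, -0.05, 0, 0, 0, 60, 0.046, -0.113, -0.05, 0, 0, 0])

```text
clock: 2.6
position: [0.5189, -0.0136, 0.2014]
ee_rot: [-0.162, 0.987, 0.0, -0.0]
ft_force: [-0.7, -0.6, 0.2]
grip_width: 0.704
grasp_force: 0.0
```

Run:
```python
from h import *
o=get_obs(); print(o["position"],yaw(o))
cv2.imwrite("pics/w1.png",camera("wrist")[:,:,::-1])
```

```text
[ 0.51887236 -0.01360385  0.20136442] 108.59295118756381
```

View pics/w1.png

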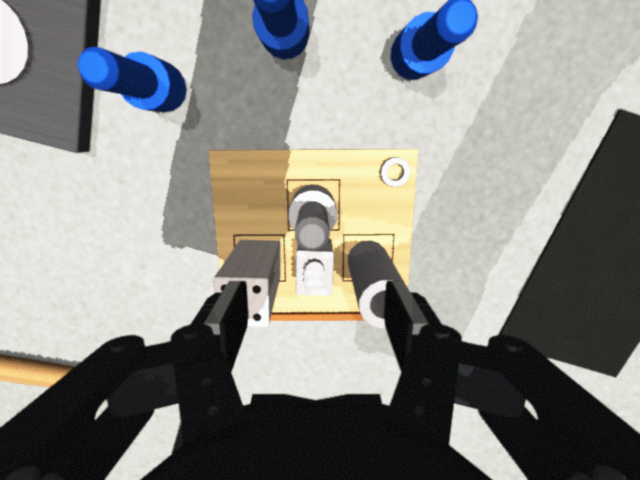

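Run:
```python
from h import *
print(ray("wrist",[[313,233],[314,205],[380,304],[314,272],[395,171],[247,301]],[.11,.046,.106,.058,.016,.102]).round(4))
```

```text
[[ 0.5184 -0.0152  0.11  ]
 [ 0.5119 -0.0169  0.046 ]
 [ 0.557   0.0516  0.106 ]
 [ 0.5674  0.0017  0.058 ]
 [ 0.4629  0.0469  0.016 ]
 [ 0.5891 -0.0457  0.102 ]]
```

Call:
step_arm(commands=[60, 0.0, -0.003, -0.08, 0, 0, 0, 60, 0.0, -0.003, -0.16, 0, 0, 0, 60, 0, -0.003, -0.21, 0, 0, 0, 60, 0, -0.003, -0.23, 0, 0, 0, 60, 0, -0.003, -0.23, 0, 0, 0, 60, 0, -0.003, -0.23, 0, 0, 0, 15, 0, -0.003, -0.23, 0, 0, 0, 15, 0, -0.003, -0.23, 0, 0, 0, 15, 0, -0.003, -0.23, 0, 0, 0, 15, 0, -0.003, -0.23, 0, 0, 0])

```text
clock: 3.9
position: [0.5195, -0.0156, 0.0641]
ee_rot: [-0.161, 0.987, -0.0, 0.001]
ft_force: [-0.8, -1.4, 5.7]
grip_width: 0.291
grasp_force: 49.1
```

Call:
step_arm(commands=[15, 0, 0, 0.04, 0, 0, 0, 15, 0, 0, 0.11, 0, 0, 0, 15, 0, 0, 0.18, 0, 0, 0, 15, -0.01, 0.03, 0.25, 0, 0, 0, 15, -0.04, 0.1, 0.25, 0, 0, 0, 15, -0.075, 0.19, 0.25, 0, 0, 0, 15, -0.115, 0.28, 0.25, 0, 0, 0, 15, -0.15, 0.37, 0.25, 0, 0, 0, 15, -0.185, 0.45, 0.25, 0, 0, 0, 15, -0.205, 0.5, 0.25, 0, 0, 0])

```text
clock: 5.15
position: [0.3935, 0.2867, 0.2123]
ee_rot: [-0.163, 0.987, -0.0, -0.001]
ft_force: [2.0, -1.6, -6.7]
grip_width: 0.294
grasp_force: 50.3
```

Call:
step_arm(commands=[15, -0.01, 0.026, -0.01, 0, 0, 0, 15, -0.01, 0.026, -0.07, 0, 0, 0, 15, -0.01, 0.026, -0.13, 0, 0, 0, 15, -0.01, 0.026, -0.19, 0, 0, 0, 15, -0.01, 0.026, -0.225, 0, 0, 0, 15, -0.01, 0.026, -0.245, 0, 0, 0, 15, -0.01, 0.026, -0.253, 0, 0, 0, 15, -0.01, 0.026, -0.253, 0, 0, 0, 15, -0.01, 0.026, -0.253, 0, 0, 0, 15, -0.01, 0.026, -0.253, 0, 0, 0])

```text
clock: 6.4
position: [0.3904, 0.3004, 0.0621]
ee_rot: [-0.161, 0.987, 0.0, 0.001]
ft_force: [0.3, -1.2, 0.1]
grip_width: 0.294
grasp_force: 50.7
```

Call:
step_arm(commands=[60, 0, 0, 0, 0, 0, 0, 60, 0, 0, 0, 0, 0, 0, 60, 0, 0, 0, 0, 0, 0, 60, 0, 0, 0.05, 0, 0, 0, 60, 0, 0, 0.12, 0, 0, 0, 60, 0, 0, 0.22, 0, 0, 0, 60, 0, 0, 0.25, 0, 0, 0, 60, 0, 0, 0.25, 0, 0, 0, 60, 0, 0, 0.25, 0, 0, 0, 60, 0, 0, 0.25, 0, 0, 0])

```text
clock: 7.65
position: [0.3894, 0.2998, 0.2102]
ee_rot: [-0.162, 0.987, -0.001, -0.001]
ft_force: [-0.9, -0.8, -0.4]
grip_width: 0.703
grasp_force: 0.0
```

Run:
```python
from h import *
o=get_obs(); print(o["position"],yaw(o),o["joint_pos"].round(2))
```

```text
[0.38938577 0.29977866 0.21024836] 108.59675217489301 [-0.9   0.05  0.16  1.84 -0.01  1.26  1.15]
```

Call:
step_arm(commands=[60, 0.277, -0.41, 0, 0, 0, -0.5, 60, 0.277, -0.41, 0, 0, 0, -0.5, 60, 0.277, -0.41, 0, 0, 0, -0.5, 60, 0.277, -0.41, 0, 0, 0, -0.5, 60, 0.277, -0.41, 0, 0, 0, -0.5, 60, 0.277, -0.41, 0, 0, 0, -0.5, 60, 0.277, -0.41, 0, 0, 0, -0.5, 60, 0.277, -0.41, 0, 0, 0, -0.5, 60, 0.277, -0.41, 0, 0, 0, -0.5, 60, 0.277, -0.41, 0, 0, 0, -0.5])

```text
clock: 8.9
position: [0.5557, 0.0541, 0.2107]
ee_rot: [0.583, 0.812, -0.001, -0.0]
ft_force: [-0.1, -0.2, 0.1]
grip_width: 0.703
grasp_force: 0.0
```

Run:
```python
from h import *
o=get_obs(); print(o["position"],yaw(o),o["joint_pos"].round(2))
cv2.imwrite("pics/w2.png",camera("wrist")[:,:,::-1])
```

```text
[0.55571945 0.05414981 0.21068993] 18.62938361427163 [-0.65  0.21  0.54  1.7  -0.11  1.27  0.24]
```

View pics/w2.png

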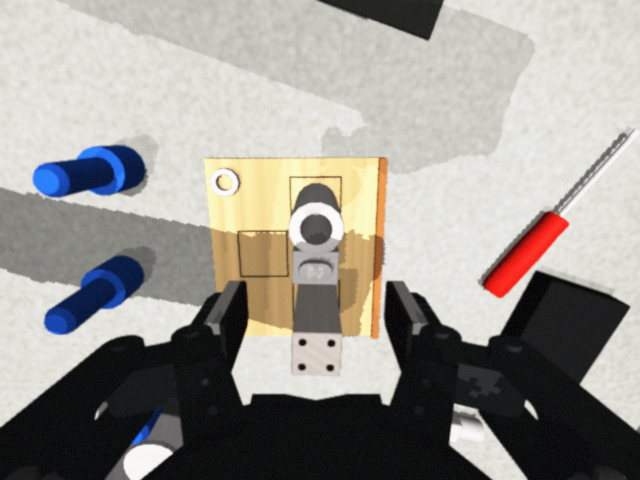

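Call:
step_arm(commands=[60, 0, 0, -0.08, 0, 0, 0, 60, 0, 0, -0.16, 0, 0, 0, 60, 0, 0, -0.22, 0, 0, 0, 60, 0, 0, -0.247, 0, 0, 0, 60, 0, 0, -0.247, 0, 0, 0, 60, 0, 0, -0.247, 0, 0, 0, 30, 0, 0, -0.247, 0, 0, 0, 30, 0, 0, -0.247, 0, 0, 0, 30, 0, 0, -0.247, 0, 0, 0, 30, 0, 0, -0.247, 0, 0, 0])

```text
clock: 10.2
position: [0.5568, 0.0543, 0.0648]
ee_rot: [0.584, 0.812, 0.001, 0.0]
ft_force: [-2.8, 0.3, 6.2]
grip_width: 0.478
grasp_force: 49.6
```

Call:
step_arm(commands=[30, 0, 0, 0.04, 0, 0, 0, 30, 0, 0, 0.11, 0, 0, 0, 30, 0, 0, 0.18, 0, 0, 0, 30, 0, 0.03, 0.24, 0, 0, 0, 30, 0, 0.1, 0.25, 0, 0, 0, 30, 0, 0.18, 0.25, 0, 0, 0, 30, 0, 0.26, 0.25, 0, 0, 0, 30, 0, 0.34, 0.25, 0, 0, 0, 30, 0, 0.39, 0.25, 0, 0, 0, 30, 0, 0.41, 0.25, 0, 0, 0])

```text
clock: 11.45
position: [0.555, 0.3023, 0.2127]
ee_rot: [0.582, 0.813, -0.0, -0.0]
ft_force: [0.3, 0.3, -5.4]
grip_width: 0.484
grasp_force: 52.5
```

Call:
step_arm(commands=[30, 0, 0, -0.03, 0, 0, 0, 30, 0, 0, -0.09, 0, 0, 0, 30, 0, 0, -0.15, 0, 0, 0, 30, 0, 0, -0.2, 0, 0, 0, 30, 0, 0, -0.23, 0, 0, 0, 30, 0, 0, -0.248, 0, 0, 0, 30, 0, 0, -0.253, 0, 0, 0, 30, 0, 0, -0.253, 0, 0, 0, 30, 0, 0, -0.253, 0, 0, 0, 30, 0, 0, -0.253, 0, 0, 0])

```text
clock: 12.7
position: [0.5567, 0.2996, 0.063]
ee_rot: [0.584, 0.812, 0.0, 0.0]
ft_force: [-3.5, -4.3, 3.3]
grip_width: 0.479
grasp_force: 53.5
```

Bush supported on the mat. Release, lift, then go above the riser (0.590,-0.049).

Call:
step_arm(commands=[60, 0, 0, 0, 0, 0, 0, 60, 0, 0, 0, 0, 0, 0, 60, 0, 0, 0, 0, 0, 0, 60, 0, 0, 0.05, 0, 0, 0, 60, 0, 0, 0.12, 0, 0, 0, 60, 0, 0, 0.22, 0, 0, 0, 60, 0, 0, 0.25, 0, 0, 0, 60, 0.02, -0.05, 0.25, 0, 0, 0, 60, 0.03, -0.15, 0.25, 0, 0, 0, 60, 0.04, -0.25, 0.25, 0, 0, 0])

```text
clock: 13.95
position: [0.58, 0.1487, 0.211]
ee_rot: [0.583, 0.812, -0.0, -0.0]
ft_force: [1.3, -0.6, 0.2]
grip_width: 0.704
grasp_force: 0.0
```

Call:
step_arm(commands=[60, 0.017, -0.33, 0, 0, 0, 0, 60, 0.017, -0.33, 0, 0, 0, 0, 60, 0.017, -0.33, 0, 0, 0, 0, 60, 0.017, -0.33, 0, 0, 0, 0, 60, 0.017, -0.33, 0, 0, 0, 0, 60, 0.017, -0.33, 0, 0, 0, 0, 60, 0.017, -0.33, 0, 0, 0, 0, 60, 0.017, -0.33, 0, 0, 0, 0, 60, 0.017, -0.33, 0, 0, 0, 0, 60, 0.017, -0.33, 0, 0, 0, 0])

```text
clock: 15.2
position: [0.5903, -0.0477, 0.2116]
ee_rot: [0.584, 0.812, 0.0, 0.0]
ft_force: [0.1, -0.1, -0.7]
grip_width: 0.702
grasp_force: 0.0
```

Run:
```python
from h import *
o=get_obs(); print(o["position"],yaw(o),o["joint_pos"].round(2))
cv2.imwrite("pics/w3.png",camera("wrist")[:,:,::-1])
```

```text
[ 0.59028613 -0.04767994  0.21155448] 18.60502768047423 [-0.48  0.3   0.59  1.61 -0.17  1.29  0.46]
```

View pics/w3.png

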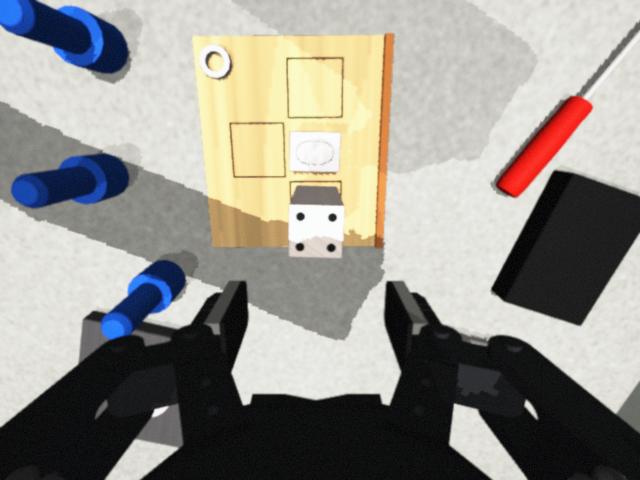

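Call:
step_arm(commands=[60, 0, -0.001, -0.08, 0, 0, 0, 60, 0, -0.001, -0.16, 0, 0, 0, 60, 0, -0.001, -0.22, 0, 0, 0, 60, 0, -0.001, -0.25, 0, 0, 0, 60, 0, -0.001, -0.25, 0, 0, 0, 60, 0, -0.001, -0.25, 0, 0, 0, 30, 0, -0.001, -0.25, 0, 0, 0, 30, 0, -0.001, -0.25, 0, 0, 0, 30, 0, -0.001, -0.25, 0, 0, 0, 30, 0, -0.001, -0.25, 0, 0, 0])

```text
clock: 16.5
position: [0.5911, -0.0484, 0.0631]
ee_rot: [0.584, 0.812, 0.001, 0.001]
ft_force: [-1.9, -0.7, 6.3]
grip_width: 0.487
grasp_force: 49.8
```

Call:
step_arm(commands=[30, 0, 0, 0.04, 0, 0, 0, 30, 0, 0, 0.11, 0, 0, 0, 30, 0, 0, 0.18, 0, 0, 0, 30, -0.01, 0.03, 0.24, 0, 0, 0, 30, -0.03, 0.1, 0.25, 0, 0, 0, 30, -0.06, 0.19, 0.25, 0, 0, 0, 30, -0.09, 0.28, 0.25, 0, 0, 0, 30, -0.12, 0.37, 0.25, 0, 0, 0, 30, -0.15, 0.46, 0.25, 0, 0, 0, 30, -0.18, 0.54, 0.25, 0, 0, 0])

```text
clock: 17.75
position: [0.481, 0.2774, 0.2117]
ee_rot: [0.583, 0.812, 0.0, -0.0]
ft_force: [0.4, 0.4, -4.7]
grip_width: 0.488
grasp_force: 52.0
```

Call:
step_arm(commands=[30, -0.015, 0.04, 0, 0, 0, 0, 30, -0.015, 0.04, -0.04, 0, 0, 0, 30, -0.015, 0.04, -0.1, 0, 0, 0, 30, -0.015, 0.04, -0.16, 0, 0, 0, 30, -0.015, 0.04, -0.21, 0, 0, 0, 30, -0.015, 0.04, -0.235, 0, 0, 0, 30, -0.015, 0.04, -0.248, 0, 0, 0, 30, -0.015, 0.04, -0.253, 0, 0, 0, 30, -0.015, 0.04, -0.253, 0, 0, 0, 30, -0.015, 0.04, -0.253, 0, 0, 0])

```text
clock: 19.0
position: [0.4738, 0.2999, 0.0611]
ee_rot: [0.584, 0.812, 0.001, 0.0]
ft_force: [-4.5, -3.2, 7.2]
grip_width: 0.488
grasp_force: 53.2
```

Call:
step_arm(commands=[60, 0, 0, 0, 0, 0, 0, 60, 0, 0, 0, 0, 0, 0, 60, 0, 0, 0, 0, 0, 0, 60, 0, 0, 0.05, 0, 0, 0, 60, 0, 0, 0.12, 0, 0, 0, 60, 0, 0, 0.22, 0, 0, 0, 60, 0, 0, 0.25, 0, 0, 0, 60, 0.02, -0.05, 0.25, 0, 0, 0, 60, 0.05, -0.15, 0.25, 0, 0, 0, 60, 0.08, -0.25, 0.25, 0, 0, 0])

```text
clock: 20.25
position: [0.5213, 0.1484, 0.2093]
ee_rot: [0.583, 0.812, -0.0, -0.0]
ft_force: [1.0, -0.2, 0.2]
grip_width: 0.705
grasp_force: 0.0
```

Call:
step_arm(commands=[65, 0.084, -0.245, -0.05, 0, 0, 0, 65, 0.084, -0.245, -0.05, 0, 0, 0, 65, 0.084, -0.245, -0.05, 0, 0, 0, 65, 0.084, -0.245, -0.05, 0, 0, 0, 65, 0.084, -0.245, -0.05, 0, 0, 0, 65, 0.084, -0.245, -0.05, 0, 0, 0, 65, 0.084, -0.245, -0.05, 0, 0, 0, 65, 0.084, -0.245, -0.05, 0, 0, 0, 65, 0.084, -0.245, -0.05, 0, 0, 0, 65, 0.084, -0.245, -0.05, 0, 0, 0])

```text
clock: 21.5
position: [0.5716, 0.0029, 0.1797]
ee_rot: [0.584, 0.812, 0.0, 0.0]
ft_force: [0.5, 0.7, 0.2]
grip_width: 0.759
grasp_force: 0.0
```

Run:
```python
from h import *
o=get_obs(); print(o["position"],yaw(o),o["joint_pos"].round(2))
a=camera("wrist")[:,:,::-1];b=camera("top")[140:380,100:420,::-1]
cv2.imwrite("pics/w4.png",np.hstack([cv2.resize(a,(440,330)),cv2.resize(b,(360,270))[:330] if 0 else cv2.copyMakeBorder(cv2.resize(b,(360,270)),0,60,0,0,0)]))
```

```text
[0.57158007 0.00289653 0.17974224] 18.59482861542127 [-0.57  0.27  0.58  1.7  -0.16  1.21  0.37]
```

View pics/w4.png

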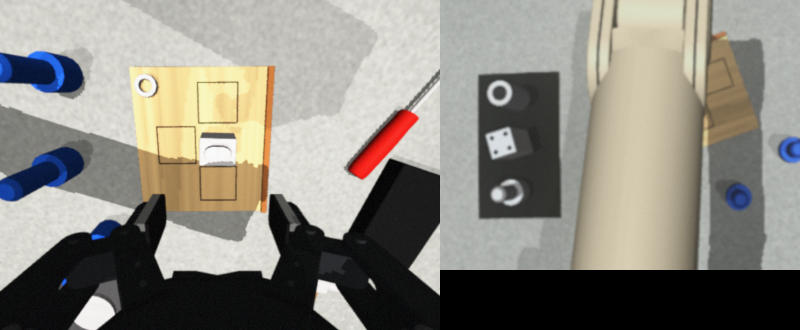

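Call:
step_arm(commands=[65, 0, 0, -0.08, 0, 0, 0, 65, 0, 0, -0.16, 0, 0, 0, 65, 0, 0, -0.22, 0, 0, 0, 65, 0, 0, -0.25, 0, 0, 0, 65, 0, 0, -0.266, 0, 0, 0, 65, 0, 0, -0.266, 0, 0, 0, 30, 0, 0, -0.266, 0, 0, 0, 30, 0, 0, -0.266, 0, 0, 0, 30, 0, 0, -0.266, 0, 0, 0, 30, 0, 0, -0.266, 0, 0, 0])

```text
clock: 22.85
position: [0.5725, 0.0029, 0.0216]
ee_rot: [0.584, 0.812, 0.001, 0.001]
ft_force: [-2.0, -0.4, 5.6]
grip_width: 0.505
grasp_force: 51.2
```

Call:
step_arm(commands=[30, 0, 0, 0.04, 0, 0, 0, 30, 0, 0, 0.11, 0, 0, 0, 30, 0, 0, 0.18, 0, 0, 0, 30, -0.01, -0.03, 0.22, 0, 0, 0, 30, -0.03, -0.1, 0.22, 0, 0, 0, 30, -0.055, -0.18, 0.22, 0, 0, 0, 30, -0.085, -0.26, 0.22, 0, 0, 0, 30, -0.11, -0.34, 0.22, 0, 0, 0, 30, -0.135, -0.42, 0.22, 0, 0, 0, 30, -0.16, -0.49, 0.22, 0, 0, 0])

```text
clock: 24.1
position: [0.4747, -0.2928, 0.1526]
ee_rot: [0.584, 0.812, 0.0, 0.0]
ft_force: [0.3, -0.2, -3.4]
grip_width: 0.505
grasp_force: 52.1
```

Call:
step_arm(commands=[30, -0.01, -0.036, 0, 0, 0, 0, 30, -0.01, -0.036, 0, 0, 0, 0, 30, -0.01, -0.036, 0, 0, 0, 0, 30, -0.01, -0.036, -0.02, 0, 0, 0, 30, -0.01, -0.036, -0.05, 0, 0, 0, 30, -0.01, -0.036, -0.08, 0, 0, 0, 30, -0.01, -0.036, -0.1, 0, 0, 0, 30, -0.01, -0.036, -0.1, 0, 0, 0, 30, -0.01, -0.036, -0.1, 0, 0, 0, 30, -0.01, -0.036, -0.1, 0, 0, 0])

```text
clock: 25.35
position: [0.47, -0.313, 0.0928]
ee_rot: [0.584, 0.812, 0.0, 0.001]
ft_force: [-0.6, 0.1, -4.2]
grip_width: 0.504
grasp_force: 52.0
```

Run:
```python
from h import *
o=get_obs(); print(o["position"],yaw(o),o["joint_pos"].round(2))
cv2.imwrite("pics/w5.png",camera("wrist")[:,:,::-1])
```

```text
[ 0.46998881 -0.31298305  0.0927684 ] 18.59095765343675 [-0.09  0.38  0.72  1.82 -0.29  1.05  1.06]
```

View pics/w5.png

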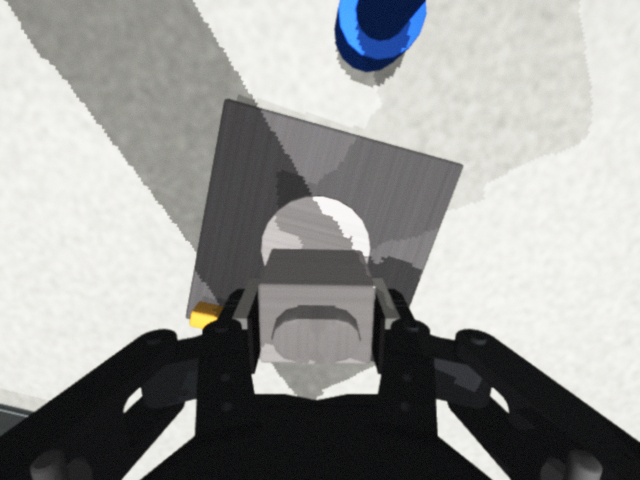

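Run:
```python
from h import *
print(ray("wrist",[[316,251],[262,251],[370,251],[316,196.5]],.026).round(4))
```

```text
[[ 0.4713 -0.3152  0.026 ]
 [ 0.4384 -0.3262  0.026 ]
 [ 0.5042 -0.3042  0.026 ]
 [ 0.46   -0.2816  0.026 ]]
```

Call:
step_arm(commands=[30, 0.001, -0.002, -0.02, 0, 0, 0, 30, 0.001, -0.002, -0.04, 0, 0, 0, 30, 0.001, -0.002, -0.06, 0, 0, 0, 30, 0.001, -0.002, -0.075, 0, 0, 0, 30, 0.001, -0.002, -0.083, 0, 0, 0, 30, 0.001, -0.002, -0.085, 0, 0, 0, 30, 0.001, -0.002, -0.087, 0, 0, 0, 30, 0.001, -0.002, -0.087, 0, 0, 0, 30, 0.001, -0.002, -0.087, 0, 0, 0, 30, 0.001, -0.002, -0.087, 0, 0, 0])

```text
clock: 26.65
position: [0.47, -0.314, 0.0416]
ee_rot: [0.584, 0.812, 0.001, -0.0]
ft_force: [-9.1, 7.3, 20.0]
grip_width: 0.504
grasp_force: 54.7
```

Call:
step_arm(commands=[65, 0, 0, 0.001, 0, 0, 0, 65, 0, 0, 0.001, 0, 0, 0, 65, 0, 0, 0.001, 0, 0, 0, 65, 0, 0, 0.02, 0, 0, 0, 65, 0, 0, 0.06, 0, 0, 0, 65, 0, 0, 0.12, 0, 0, 0, 65, 0, 0, 0.2, 0, 0, 0, 65, 0, 0, 0.28, 0, 0, 0, 65, 0, 0, 0.28, 0, 0, 0, 65, 0, 0, 0.28, 0, 0, 0])

```text
clock: 27.9
position: [0.4701, -0.3137, 0.2079]
ee_rot: [0.584, 0.812, 0.0, -0.0]
ft_force: [-1.1, -0.1, -1.2]
grip_width: 0.758
grasp_force: 0.0
```

Run:
```python
from h import *
o=get_obs(); print(o["position"],yaw(o),o["joint_pos"].round(2))
cv2.imwrite("pics/w6.png",camera("wrist")[:,:,::-1])
```

```text
[ 0.47006284 -0.31374236  0.20786982] 18.599308893380936 [-0.14  0.26  0.77  1.69 -0.19  1.27  0.99]
```

View pics/w6.png

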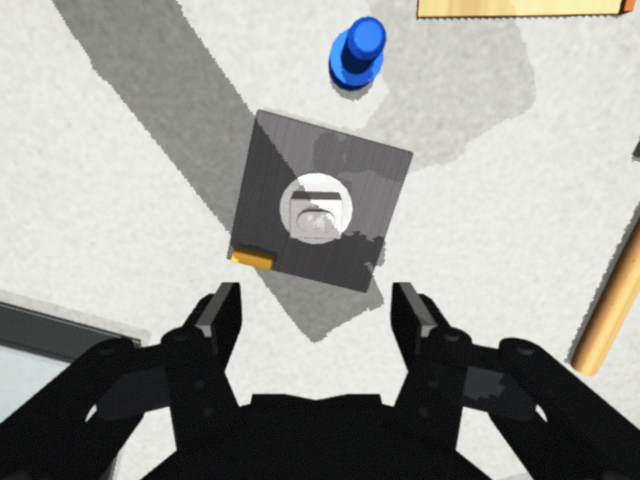

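Call:
step_arm(commands=[60, 0.006, 1, 0, 0, 0, 0, 60, 0.006, 1, 0, 0, 0, 0, 60, 0.006, 1, 0, 0, 0, 0, 60, 0.006, 1, 0, 0, 0, 0, 60, 0.006, 1, 0, 0, 0, 0, 60, 0.006, 1, 0, 0, 0, 0, 60, 0.006, 1, 0, 0, 0, 0, 60, 0.006, 1, 0, 0, 0, 0, 60, 0.006, 1, 0, 0, 0, 0, 60, 0.006, 1, 0, 0, 0, 0])

```text
clock: 29.2
position: [0.4723, 0.2891, 0.2062]
ee_rot: [0.582, 0.813, -0.001, -0.001]
ft_force: [1.1, 0.0, -0.4]
grip_width: 0.697
grasp_force: 0.0
```

Call:
step_arm(commands=[60, 0, 0.0225, 0, 0, 0, 0, 60, 0, 0.0225, 0, 0, 0, 0, 60, 0, 0.0225, -0.08, 0, 0, 0, 60, 0, 0.0225, -0.16, 0, 0, 0, 60, 0, 0.0225, -0.22, 0, 0, 0, 60, 0, 0.0225, -0.244, 0, 0, 0, 60, 0, 0.0225, -0.244, 0, 0, 0, 30, 0, 0.0225, -0.244, 0, 0, 0, 30, 0, 0.0225, -0.244, 0, 0, 0, 30, 0, 0.0225, -0.244, 0, 0, 0])

```text
clock: 30.45
position: [0.4746, 0.2998, 0.0633]
ee_rot: [0.584, 0.812, 0.001, 0.0]
ft_force: [-2.2, -2.5, 7.0]
grip_width: 0.486
grasp_force: 50.1
```

Call:
step_arm(commands=[30, 0, 0, 0, 0, 0, 0, 30, 0, 0, 0.04, 0, 0, 0, 30, 0, 0, 0.11, 0, 0, 0, 30, 0, 0, 0.18, 0, 0, 0, 30, 0.01, -0.03, 0.24, 0, 0, 0, 30, 0.03, -0.1, 0.25, 0, 0, 0, 30, 0.06, -0.19, 0.25, 0, 0, 0, 30, 0.09, -0.28, 0.25, 0, 0, 0, 30, 0.12, -0.37, 0.25, 0, 0, 0, 30, 0.15, -0.46, 0.25, 0, 0, 0])

```text
clock: 31.7
position: [0.5639, 0.0219, 0.2119]
ee_rot: [0.583, 0.812, 0.0, 0.0]
ft_force: [0.8, 1.1, -5.1]
grip_width: 0.487
grasp_force: 52.5
```

Call:
step_arm(commands=[30, 0.03, -0.08, 0, 0, 0, 0, 30, 0.044, -0.12, 0, 0, 0, 0, 30, 0.044, -0.12, 0, 0, 0, 0, 30, 0.044, -0.12, -0.06, 0, 0, 0, 30, 0.044, -0.12, -0.12, 0, 0, 0, 30, 0.044, -0.12, -0.18, 0, 0, 0, 30, 0.044, -0.12, -0.225, 0, 0, 0, 30, 0.044, -0.12, -0.24, 0, 0, 0, 30, 0.044, -0.12, -0.247, 0, 0, 0, 30, 0.044, -0.12, -0.247, 0, 0, 0])

```text
clock: 32.95
position: [0.5905, -0.0479, 0.0654]
ee_rot: [0.583, 0.812, 0.001, 0.0]
ft_force: [-6.3, 1.8, 4.3]
grip_width: 0.486
grasp_force: 53.5
```

Call:
step_arm(commands=[60, 0, 0, 0, 0, 0, 0, 60, 0, 0, 0, 0, 0, 0, 60, 0, 0, 0, 0, 0, 0, 60, 0, 0, 0.05, 0, 0, 0, 60, 0, 0, 0.12, 0, 0, 0, 60, 0, 0, 0.22, 0, 0, 0, 60, 0, 0, 0.25, 0, 0, 0, 60, -0.01, 0.08, 0.25, 0, 0, 0, 60, -0.02, 0.18, 0.25, 0, 0, 0, 60, -0.03, 0.28, 0.25, 0, 0, 0])

```text
clock: 34.2
position: [0.5717, 0.1212, 0.213]
ee_rot: [0.584, 0.812, 0.0, -0.0]
ft_force: [0.7, 0.8, -0.2]
grip_width: 0.705
grasp_force: 0.0
```

Call:
step_arm(commands=[60, -0.027, 0.3, 0, 0, 0, 0, 60, -0.027, 0.3, 0, 0, 0, 0, 60, -0.027, 0.3, 0, 0, 0, 0, 60, -0.027, 0.3, 0, 0, 0, 0, 60, -0.027, 0.3, 0, 0, 0, 0, 60, -0.027, 0.3, -0.08, 0, 0, 0, 60, -0.027, 0.3, -0.16, 0, 0, 0, 60, -0.027, 0.3, -0.22, 0, 0, 0, 60, -0.027, 0.3, -0.25, 0, 0, 0, 60, -0.027, 0.3, -0.25, 0, 0, 0])

```text
clock: 35.45
position: [0.556, 0.2984, 0.0629]
ee_rot: [0.584, 0.812, -0.001, -0.0]
ft_force: [0.0, 0.7, 0.2]
grip_width: 0.704
grasp_force: 0.0
```

Call:
step_arm(commands=[30, 0, 0, 0, 0, 0, 0, 30, 0, 0, 0, 0, 0, 0, 30, 0, 0, 0, 0, 0, 0, 30, 0, 0, 0, 0, 0, 0, 30, 0, 0, 0, 0, 0, 0, 30, 0, 0, 0, 0, 0, 0, 30, 0, 0, 0, 0, 0, 0, 30, 0, 0, 0, 0, 0, 0, 30, 0, 0, 0, 0, 0, 0, 30, 0, 0, 0, 0, 0, 0])

```text
clock: 36.7
position: [0.5569, 0.2998, 0.0653]
ee_rot: [0.584, 0.812, 0.001, 0.0]
ft_force: [-1.9, -2.5, 7.0]
grip_width: 0.482
grasp_force: 50.5
```

Call:
step_arm(commands=[30, 0, 0, 0.04, 0, 0, 0, 30, 0, 0, 0.11, 0, 0, 0, 30, 0, 0, 0.18, 0, 0, 0, 30, 0, -0.03, 0.24, 0, 0, 0, 30, 0, -0.1, 0.25, 0, 0, 0, 30, 0, -0.18, 0.25, 0, 0, 0, 30, 0, -0.26, 0.25, 0, 0, 0, 30, 0, -0.34, 0.25, 0, 0, 0, 30, 0, -0.39, 0.25, 0, 0, 0, 30, 0, -0.409, 0.25, 0, 0, 0])

```text
clock: 37.95
position: [0.5557, 0.0518, 0.2135]
ee_rot: [0.585, 0.811, -0.0, 0.0]
ft_force: [0.3, 0.6, -5.8]
grip_width: 0.483
grasp_force: 52.4
```

Call:
step_arm(commands=[30, 0, 0, 0, 0, 0, 0, 30, 0, 0, -0.04, 0, 0, 0, 30, 0, 0, -0.1, 0, 0, 0, 30, 0, 0, -0.16, 0, 0, 0, 30, 0, 0, -0.205, 0, 0, 0, 30, 0, 0, -0.23, 0, 0, 0, 30, 0, 0, -0.241, 0, 0, 0, 30, 0, 0, -0.247, 0, 0, 0, 30, 0, 0, -0.247, 0, 0, 0, 30, 0, 0, -0.247, 0, 0, 0])

```text
clock: 39.2
position: [0.5564, 0.0547, 0.0673]
ee_rot: [0.584, 0.812, 0.001, -0.0]
ft_force: [-8.2, 0.0, 10.2]
grip_width: 0.482
grasp_force: 54.0
```

Call:
step_arm(commands=[60, 0, 0, 0, 0, 0, 0, 60, 0, 0, 0, 0, 0, 0, 60, 0, 0, 0, 0, 0, 0, 60, 0, 0, 0.05, 0, 0, 0, 60, 0, 0, 0.12, 0, 0, 0, 60, 0, 0, 0.2, 0, 0, 0, 60, 0, 0, 0.25, 0, 0, 0, 60, 0, 0, 0.25, 0, 0, 0, 60, 0, 0, 0.25, 0, 0, 0, 60, 0, 0, 0.25, 0, 0, 0])

```text
clock: 40.45
position: [0.5555, 0.0542, 0.214]
ee_rot: [0.584, 0.812, -0.001, -0.001]
ft_force: [0.2, 0.4, -0.3]
grip_width: 0.702
grasp_force: 0.0
```

Call:
step_arm(commands=[60, -0.277, 0.41, 0, 0, 0, 0.5, 60, -0.277, 0.41, 0, 0, 0, 0.5, 60, -0.277, 0.41, 0, 0, 0, 0.5, 60, -0.277, 0.41, 0, 0, 0, 0.5, 60, -0.277, 0.41, 0, 0, 0, 0.5, 60, -0.277, 0.41, 0, 0, 0, 0.5, 60, -0.277, 0.41, 0, 0, 0, 0.5, 60, -0.277, 0.41, 0, 0, 0, 0.5, 60, -0.277, 0.41, 0, 0, 0, 0.5, 60, -0.277, 0.41, 0, 0, 0, 0.5])

```text
clock: 41.7
position: [0.3896, 0.2999, 0.2144]
ee_rot: [-0.161, 0.987, -0.0, -0.001]
ft_force: [0.4, 0.1, -0.2]
grip_width: 0.704
grasp_force: 0.0
```

Descend to the pin stem (TCP z about 0.063) and close.

Call:
step_arm(commands=[60, 0, 0, -0.08, 0, 0, 0, 60, 0, 0, -0.16, 0, 0, 0, 60, 0, 0, -0.22, 0, 0, 0, 60, 0, 0, -0.253, 0, 0, 0, 60, 0, 0, -0.253, 0, 0, 0, 15, 0, 0, -0.253, 0, 0, 0, 15, 0, 0, -0.253, 0, 0, 0, 15, 0, 0, -0.253, 0, 0, 0, 15, 0, 0, -0.253, 0, 0, 0, 15, 0, 0, -0.253, 0, 0, 0])

```text
clock: 42.95
position: [0.3905, 0.3005, 0.0645]
ee_rot: [-0.161, 0.987, 0.001, 0.001]
ft_force: [-1.0, -2.4, 5.5]
grip_width: 0.294
grasp_force: 49.1
```

Call:
step_arm(commands=[15, 0, 0, 0.04, 0, 0, 0, 15, 0, 0, 0.11, 0, 0, 0, 15, 0, 0, 0.18, 0, 0, 0, 15, 0.01, -0.03, 0.25, 0, 0, 0, 15, 0.04, -0.1, 0.25, 0, 0, 0, 15, 0.075, -0.19, 0.25, 0, 0, 0, 15, 0.115, -0.28, 0.25, 0, 0, 0, 15, 0.15, -0.37, 0.25, 0, 0, 0, 15, 0.185, -0.45, 0.25, 0, 0, 0, 15, 0.205, -0.5, 0.25, 0, 0, 0])

```text
clock: 44.2
position: [0.5128, -0.0027, 0.213]
ee_rot: [-0.16, 0.987, -0.0, -0.0]
ft_force: [-0.1, 1.6, -5.6]
grip_width: 0.287
grasp_force: 50.5
```

Call:
step_arm(commands=[15, 0.01, -0.027, 0, 0, 0, 0, 15, 0.01, -0.027, -0.02, 0, 0, 0, 15, 0.01, -0.027, -0.08, 0, 0, 0, 15, 0.01, -0.027, -0.14, 0, 0, 0, 15, 0.01, -0.027, -0.19, 0, 0, 0, 15, 0.01, -0.027, -0.225, 0, 0, 0, 15, 0.01, -0.027, -0.24, 0, 0, 0, 15, 0.01, -0.027, -0.247, 0, 0, 0, 15, 0.01, -0.027, -0.247, 0, 0, 0, 15, 0.01, -0.027, -0.247, 0, 0, 0])

```text
clock: 45.45
position: [0.5186, -0.015, 0.0665]
ee_rot: [-0.162, 0.987, 0.001, -0.0]
ft_force: [-7.1, 0.5, 10.4]
grip_width: 0.291
grasp_force: 52.3
```

Release, lift, and retreat toward the left for a clear view.

Call:
step_arm(commands=[60, 0, 0, 0, 0, 0, 0, 60, 0, 0, 0, 0, 0, 0, 60, 0, 0, 0, 0, 0, 0, 60, 0, 0, 0.05, 0, 0, 0, 60, 0, 0, 0.12, 0, 0, 0, 60, 0, 0, 0.2, 0, 0, 0, 60, 0, 0, 0.25, 0, 0, 0, 60, 0, 0, 0.28, 0, 0, 0, 60, -0.03, 0.08, 0.28, 0, 0, 0, 60, -0.06, 0.16, 0.28, 0, 0, 0])

```text
clock: 46.7
position: [0.4821, 0.0808, 0.2327]
ee_rot: [-0.161, 0.987, -0.0, -0.0]
ft_force: [-0.3, 1.8, -0.6]
grip_width: 0.699
grasp_force: 0.0
```

Call:
step_arm(commands=[60, -0.2, 0.6, 0, 0, 0, 0, 60, -0.2, 0.6, 0, 0, 0, 0, 60, -0.2, 0.6, 0, 0, 0, 0, 60, -0.2, 0.6, 0, 0, 0, 0, 60, -0.2, 0.6, 0, 0, 0, 0, 60, -0.2, 0.6, 0, 0, 0, 0, 60, -0.2, 0.6, 0, 0, 0, 0, 60, -0.2, 0.6, 0, 0, 0, 0, 60, -0.2, 0.6, 0, 0, 0, 0, 60, -0.2, 0.6, 0, 0, 0, 0])

```text
clock: 47.95
position: [0.3636, 0.4389, 0.2333]
ee_rot: [-0.161, 0.987, 0.0, 0.0]
ft_force: [-0.1, -0.1, 0.3]
grip_width: 0.704
grasp_force: 0.0
```

Run:
```python
from h import *
im=camera("top")[:,:,::-1]
a=cv2.resize(im[160:295,250:395],None,fx=4,fy=4,interpolation=cv2.INTER_CUBIC)
b=cv2.resize(im[215:320,430:530],None,fx=2,fy=2,interpolation=cv2.INTER_CUBIC)
out=np.zeros((540,790,3),np.uint8); out[:540,:580]=a; out[:210,585:785]=b
cv2.imwrite("pics/crop9.png",out)
```

```text
(no output)
```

View pics/crop9.png

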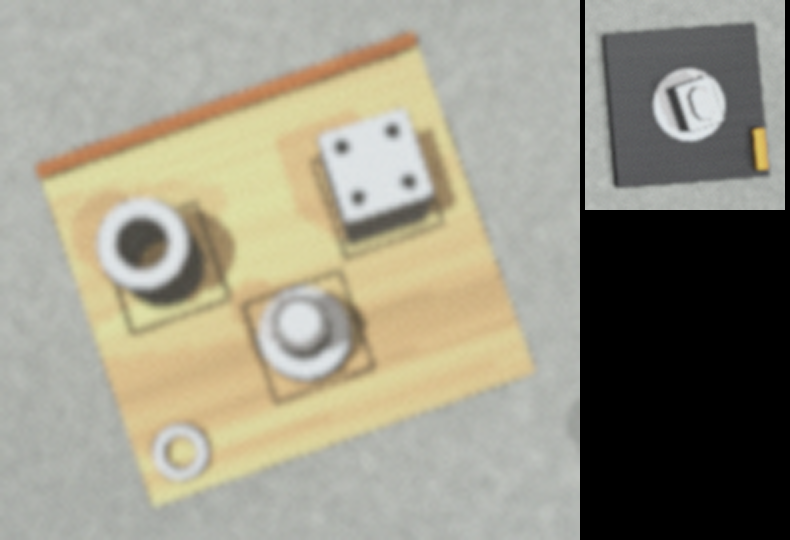

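All three tall parts are back within 1–2 mm: the bush at (144,245), the riser at (376,164) and the pin at (301,325). The insert stands on the disc, and the collar and brass block have not moved.

```bash
python3 -c "
from workcell import *
print(hand_in())"
```

```text
the job is handed in; nothing more can be done
None
```

The job is handed in at about 48 s of the 144 s allowed: the insert stands upright on the middle of the disc, all three tall parts are back within about 2 mm of where they stood, and the collar and brass block look unmoved; the hand-in returned no verdict.

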